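# Catch the falling lid of the chuck-jaw case and let it down

### The arm

A 6-joint arm with a two-finger parallel gripper is mounted at the origin on the work surface. World frame = base frame: x ahead of the robot, y to its left, z up, the work surface at z = 0. Lengths are in mm, angles in rad, forces in N, time in s.
With the tool pointing down it reaches from about 300 to 775 mm from the base axis. Payload 14.6 kg.
Tool frame: the origin (TCP) lies between the finger pads; the fingertips stand 8 mm ahead of it and the grasp point (between the pads) lies 11 mm behind it; z points along the fingers, y is the direction in which the jaws open and shut (so a half turn about z gives the same grasp; the last joint's range is limited). The gripper opens to 94 mm and grips with 3 to 60 N. Pads are 16 mm wide; open, the fingers measure 119 mm over their backs; the gripper's body (75 mm by 177 mm) begins 78 mm behind the grasp point.
Start: joints at [-1.216, 0.3, 1.521, -0, 1.321, -0.067], TCP at [225.164, -501.787, 213.446] pointing down, gripper open.
Joint ranges: [-3.03, 3.03], [-0.79, 2.21], [0.23, 2.52], [-1.04, 4.18], [0, 3.07], [-2.55, 2.55]. Speed limits (rad/s): [2.22, 2.22, 2.57, 3.14, 3.14, 3.14].

### API

Orientations are given as [roll, pitch, yaw] about the fixed x, y, z axes, in that order (R = Rz(yaw) Ry(pitch) Rx(roll)).
In Python, from cell import manip gives the robot as it stands. The module is installed in compiled form; this text tells all that it offers.
- The arm moves only by the tool send_rows, never from a script. Its argument "series" is a list that holds one entry, the list of rows, each a list of 5 numbers: the opening, from 0 (shut) to 1 (fully open), then the shift along the tool's x, y, z in mm, then the turn about the tool's z in degrees. In form: [[[gripper, dx, dy, dz, roll], ...]]. A call has 1 to 10 rows; each row is the pose to reach, as a shift and turn from the pose commanded when the call began, along the tool's axes at that moment; what a row does not reach only later rows make up. A row lasts 1/10 s, in which the tool goes at most 50 mm and 8.59 degrees, less where a joint would pass 70% of its speed; a pose out of reach is approached as far as the arm can. A call with a gripper value outside its range is refused whole. The fingers move at their own pace and stop on an object; "newtons" is the grip in N (left out, the last holds). Time passes only in rows, so rows that repeat a pose let the fingers close. It gives the time, the measured TCP pose, the force and the opening at its end, in the units of the state.
- manip.read_state(): the state, without advancing time (a new reading comes with each control period).
- manip.camera(name): name is "scene" or "top" or "wrist"; returns a dict with "img" (480x640x3 uint8, red, green, blue), "vfov" (degrees; the focal length in pixels is half the picture's height over the tangent of half this angle, whatever the lens; pixels are square), "cx", "cy" (the principal point, pixels), "pose" (4x4, takes a point from camera to world coordinates); the wrist camera has in their place "T_tool_cam" (4x4, takes a point from camera to tool coordinates, whose origin is the TCP and whose axes are the flange's). Camera axes: x right, y down, z forward; pixel columns grow to the right and rows downward; lengths in mm; the calibration is good to about 2 mm. A picture is of the moment at which its call begins: read the wrist's pose just before it. There is no depth.
- manip.sign_off(): hands the job in, once; it reports no verdict.
Trained networks look in a picture, given as the dict that the camera call returned (one of the last four; its "shot" number tells which), for a name from the list of things; names that differ only in an ending like _2 or _b are one class to them, and where a whole thing is asked for, a point or a joint stands for the part that bears it (a point fixed in the world has none). Each returns a list of dicts, best first, with "conf" (0 to 1); they miss things now and then, are a little off and sometimes report something else, mostly with a low value. They report only what shows in the picture. A call takes as long as a camera call.
- manip.find_in(target, picture): "rect" ([left, top, width, height] in pixels, round what is visible of it).
- manip.silhouettes(target, picture): "pixels" (480x640 bool, what is visible of it) and "rect" ([left, top, width, height] in pixels, round what is visible of it).
The state is a dict: "clock": time; "joints": joint angles; "qd": joint speeds; "effort": joint torques, N m; "eef_pos": TCP position; "eef_rot": TCP orientation; "wrist_force": force on the tool from outside, world axes, zero at the start; "moment": the same for the moment, N m; "finger_gap": finger opening in mm.
Only numpy, scipy, OpenCV 4.12 (cv2) and the standard library are available. Lean on these libraries where they do the work, as an engineer would, in place of code of your own. Each camera call takes 0.05 s, during which the arm holds its last target. There are 200 camera calls.

### The job

The wooden case of lathe chuck jaws stands open with its lid leaning back on its hinges. With the fingertips, tip the lid forward over its balance so that it falls of its own weight, catch it on a finger before it is more than about half-way down, and lower it on that finger until it is fully shut, without letting it drop or bang, even over the last few millimetres. Do not pinch or grip the lid, push on it only lightly, and leave the other things on the bench where they are.

Things in the scene. Friction and masses are not known exactly. Their poses are not given: they have to be found in the camera images.
- case: Open dark wooden case fixed to the bench, 160 mm deep (its x), 240 wide (its y), 60 high. Origin: centre of its underside; z up. Its -x side is the front (facing roughly the robot's right); the hinge runs along its rear (+x) top edge. Steel jaws lie in it, below the rim.
- lid (a joint): Lid angle, rad: 0 shut (level), pi/2 upright, 1.85 = stop, leaning back. It begins at or near the stop. Flat wooden board 240 mm wide, 10 thick, 175 from hinge line to free edge, about 0.28 kg; shut, it overhangs the case front by 15 mm as a finger lip. Balances near 1.51; below about 1.45 it falls by itself, slowly at first (dragging hinges: 1 to 2 s to half-way), and bangs shut if left.
- lip (a point): Middle of the lid's free edge, on the lid's inner (under) face. x points from the edge to the hinge, y along the edge, z out of the outer (upper) face, which lies 10 mm further. With the lid at angle a it lies 175*cos(a) mm to the front of the hinge line and 175*sin(a) mm above it.
- hinge (a point): Middle of the hinge line: in the case's frame 80 mm along +x, 60 mm up. The hinge line is the case's y.
- glue_tall: Loose bystander: white glue bottle, 42 mm wide, 125 mm high, standing. Origin centre of underside.
- glue_small: Loose bystander: white glue bottle, 34 mm wide, 95 mm high, standing. Origin centre of underside.
- bowl: Loose bystander: small turned wooden bowl, 104 mm across, 42 mm high. Origin centre of underside.
- live_centre: Loose bystander: steel lathe centre standing on its 38 mm base, 71 mm high. Origin centre of underside.
- chuck_key: Loose bystander: steel T-handled chuck key lying flat, 85 mm long, 80 mm over the T, 18 mm high. Origin at its middle, on the bench.
- gouge: Loose bystander: wood-handled turning gouge lying flat along its own x, 315 mm long, 29 mm high. Origin on the bench, 150 mm from the handle's end.
- sanding_block: Loose bystander: cork sanding block, 95 x 55 x 36 mm. Origin centre of underside.

How it is judged:
By the outcome, as a careful person would: the job done as asked, in the order asked, and still so for the second after the job is handed in, with the robot touching nothing.
It also fails if it takes over 45 s, if anything falls off the work surface, if the arm or the gripper's body presses on something with over 40 N, if the wrist force passes 120 N, or if a joint passes its speed limit or range.

## Working session

There is one attempt and no reset: what is moved stays moved. The work goes in short steps, Python scripts to look and compute and a tool call to move; the robot and the scene stay as the last step left them, time stands still between calls to the robot, and variables do not carry over. Pictures are saved under pics/ and viewed, about 8 in all and at most 12, crops included, and the job is handed in when it is done.

Besides the shell and the picture viewer there is one more tool, called after ">>>" as name(argument=value, ...) on one line, values as JSON. send_rows: Moves the arm, as the interface text tells. Its arguments: {"type":"object","properties":{"series":{"type":"array"},"newtons":{"type":"number"}},"required":["series"]}

```bash
mkdir -p pics; python3 - <<'E'
from cell import manip
import cv2,numpy as np
print(manip.read_state())
for n in ["scene","top"]:
    p=manip.camera(n); cv2.imwrite(f"pics/{n}0.png",p["img"][:,:,::-1])
    print(n,p["vfov"],p["cx"],p["cy"],np.round(p["pose"],4).tolist())
    for t in ["case","lid","glue_tall","glue_small","bowl","live_centre","chuck_key","gouge","sanding_block"]:
        print(t,[(np.round(r["rect"]).tolist(),round(r["conf"],2)) for r in manip.find_in(t,p)[:2]])
E
```

```text
{'clock': 0.0, 'joints': array([-1.21562937e+00,  3.00451923e-01,  1.52157987e+00,  3.89237670e-06,
        1.32068704e+00, -6.66165183e-02]), 'qd': array([ 0.00081624, -0.00010778, -0.00203863,  0.00088602, -0.00049045,
        0.0005444 ]), 'effort': array([-1.38529034e-03, -5.31809950e+01, -3.52738059e+01,  7.07951188e-02,
        2.44329509e-02, -9.33940737e-05]), 'eef_pos': array([ 225.06643452, -501.5679281 ,  212.89735199]), 'eef_rot': array([-3.14046922e+00, -7.87284254e-05,  4.21782469e-01]), 'wrist_force': array([0.0653277 , 0.16359888, 0.10864034]), 'moment': array([-0.00250158, -0.03119508, -0.0224928 ]), 'finger_gap': 93.99589023273893}
scene 50.184517140493746 326.38608915735415 231.1242799204802 [[0.3294, 0.5705, -0.7523, 1374.9342], [0.9442, -0.1981, 0.2632, -179.9456], [0.0012, -0.797, -0.6039, 699.7205], [0.0, 0.0, 0.0, 1.0]]
case [([223.0, 131.0, 118.0, 169.0], 0.81), ([107.0, 264.0, 59.0, 50.0], 0.48)]
lid [([299.0, 131.0, 41.0, 138.0], 0.98)]
glue_tall [([251.0, 262.0, 29.0, 60.0], 0.79), ([222.0, 132.0, 120.0, 169.0], 0.7)]
glue_small [([212.0, 271.0, 26.0, 46.0
[... 258 characters left out ...]
9)]
sanding_block [([378.0, 241.0, 49.0, 32.0], 0.77)]
top 50.83916179717045 314.9728342378135 239.7936282913777 [[0.0136, -0.986, 0.1661, 459.3616], [-0.9996, -0.0176, -0.0223, 107.5373], [0.0249, -0.1657, -0.9859, 1140.0174], [0.0, 0.0, 0.0, 1.0]]
case [([285.0, 197.0, 131.0, 153.0], 0.7)]
lid [([288.0, 197.0, 56.0, 136.0], 0.72)]
glue_tall [([368.0, 200.0, 24.0, 28.0], 0.63)]
glue_small [([403.0, 220.0, 22.0, 16.0], 0.73)]
bowl [([457.0, 244.0, 47.0, 43.0], 0.69)]
live_centre [([426.0, 240.0, 20.0, 19.0], 0.69)]
chuck_key [([431.0, 315.0, 42.0, 38.0], 0.56)]
gouge [([241.0, 216.0, 54.0, 139.0], 0.81), ([287.0, 203.0, 126.0, 143.0], 0.49)]
sanding_block [([220.0, 214.0, 51.0, 44.0], 0.89)]
```

View pics/scene0.png

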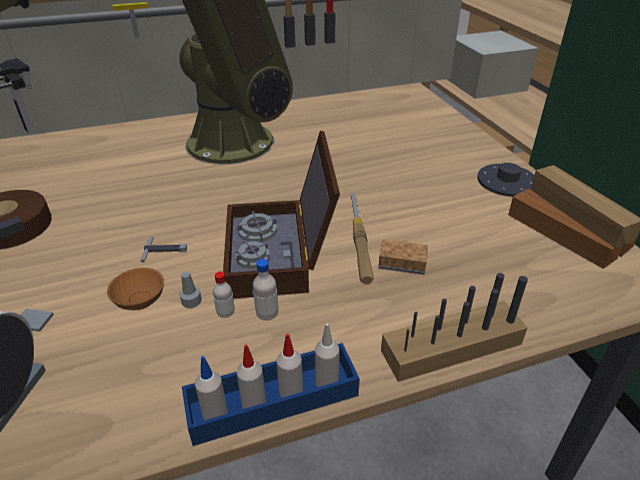

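View pics/top0.png

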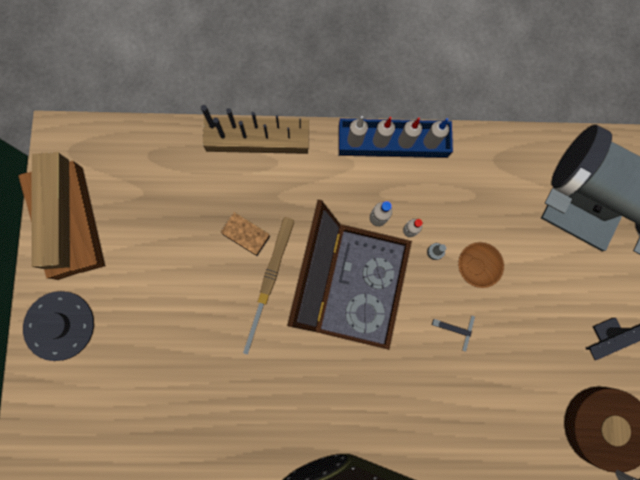

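Scene: the open case sits around (280,250), lid on its right, with glue bottles at (223,295) and (264,290). Top: case centre is about (365,285), the hinge is on its left (+y) side, and the front faces right (-y). The area in front is clear at (420,300). I'll zoom in to get the corners.

```bash
python3 - <<'E'
import cv2
a=cv2.imread("pics/top0.png")[190:355,280:425]; b=cv2.imread("pics/scene0.png")[120:310,215:350]
cv2.imwrite("pics/z1.png",cv2.resize(a,None,fx=3.6,fy=3.6,interpolation=3))
cv2.imwrite("pics/z2.png",cv2.resize(b,None,fx=3.1,fy=3.1,interpolation=3))
E
```

```text
(no output)
```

View pics/z1.png

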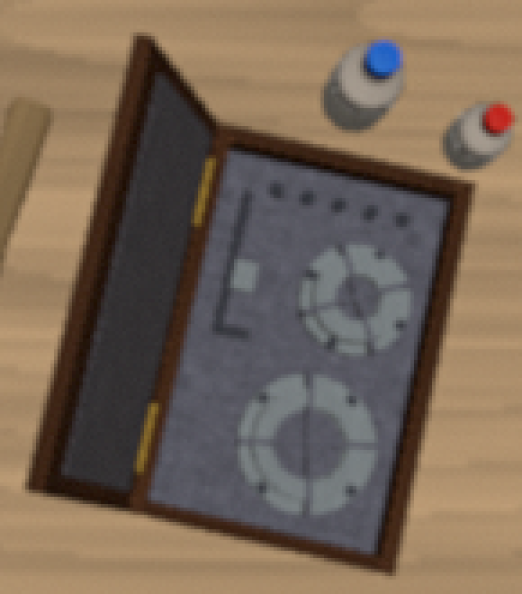

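View pics/z2.png

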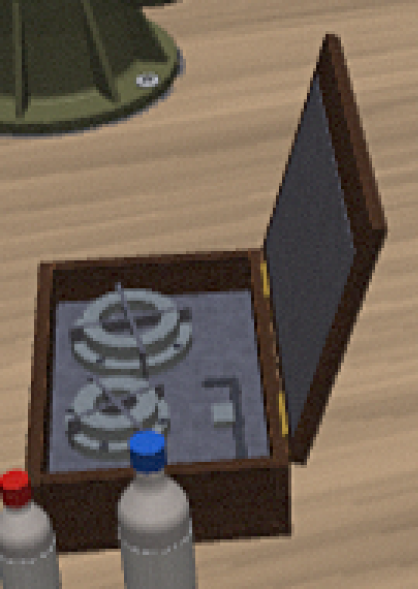

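```bash
cat > h.py <<'E'
import numpy as np
from scipy.optimize import least_squares
def cam(pose,vfov,cx,cy):
    P=np.linalg.inv(np.array(pose)); f=240/np.tan(np.radians(vfov)/2)
    def pr(X):
        c=np.atleast_2d(X)@P[:3,:3].T+P[:3,3]; return np.c_[cx+f*c[:,0]/c[:,2],cy+f*c[:,1]/c[:,2]]
    return pr
def c2w(X,p):
    c,s=np.cos(p[2]),np.sin(p[2]); X=np.atleast_2d(X)
    return np.c_[p[0]+c*X[:,0]-s*X[:,1],p[1]+s*X[:,0]+c*X[:,1],X[:,2]]
def lidpt(y,a,out): # case frame
    return [80-175*np.cos(a)+out*np.sin(a),y,60+175*np.sin(a)+out*np.cos(a)]
E
python3 - <<'E'
from h import *
from cell import manip
S=manip.camera("scene");T=manip.camera("top")
g=lambda q:cam(q["pose"],q["vfov"],q["cx"],q["cy"])
s,t=g(S),g(T)
def model(p):
    a=p[3]; rim=[[-80,-120,60],[-80,120,60],[80,-120,60],[80,120,60]]
    A=c2w(rim+[lidpt(-120,a,10),lidpt(120,a,10)],p)
    B=c2w([[-80,120,60],[80,120,60],[80,-120,60],[80,-120,0],lidpt(120,a,0),lidpt(-120,a,10)],p)
    return np.r_[t(A),s(B)]
obs=np.r_[np.array([[474,183],[394,573],[222,124],[132,507],[138,36],[28,488]])/3.6+[280,190],
 np.array([[40,263],[262,250],[290,462],[290,533],[331,35],[385,232]])/3.1+[215,120]]
r=least_squares(lambda p:(model(p)-obs).ravel(),[460,30,1.38,1.85],loss="soft_l1",x_scale=[10,10,.1,.1])
print(r.x);print(np.round(model(r.x)-obs,1).tolist())
p=r.x;print("hinge",c2w([[80,0,60]],p),"lip shut",c2w([[-95,0,60]],p))
# bystanders on bench from top rects
def ground(q,u,v,z=0):
    f=240/np.tan(np.radians(q["vfov"])/2);M=np.array(q["pose"]);d=M[:3,:3]@[(u-q["cx"])/f,(v-q["cy"])/f,1];return (M[:3,3]+d*(z-M[2,3])/d[2])[:2]
for n,u,v,z in [("tall",381,212,120),("small",415,226,90),("centre",438,250,60),("bowl",481,265,42),("key",452,329,9),("gouge",270,280,15)]:
    w=ground(T,u,v,z);c,sn=np.cos(p[2]),np.sin(p[2]);d=w-p[:2];print(n,w.round(),"case frame",round(c*d[0]+sn*d[1]),round(-sn*d[0]+c*d[1]))
E
```

```text
[544.82634188 -24.75647207   1.34763486   1.8432734 ]
[[0.8, -0.6], [-0.1, 0.5], [-0.6, -1.5], [-1.4, 0.7], [-0.2, -1.9], [-1.0, -0.4], [-0.7, -1.2], [-0.5, -1.4], [-0.6, 0.5], [0.0, 0.7], [-2.5, -1.7], [0.1, -1.3]]
hinge [[562.53144529  53.2597398   60.        ]] lip shut [[ 523.80153158 -117.40072365   60.        ]]
tall [692. -52.] case frame 6 -150
small [ 670. -129.] case frame -74 -145
centre [ 624. -185.] case frame -139 -112
bowl [ 594. -284.] case frame -242 -106
key [ 454. -225.] case frame -215 44
gouge [556. 181.] case frame 203 34
```

>>> send_rows(series=[[[0, 0, 0, -45, -5], [0, 30, -20, -90, -10], [0, 68, -51, -90, -18], [0, 106, -80, -90, -26], [0, 144, -108, -90, -34], [0, 182, -137, -90, -42], [0, 220, -165, -90, -50], [0, 258, -194, -90, -53.1], [0, 296, -222, -90, -53.1], [0, 334, -250, -90, -53.1]]], newtons=20)

```text
clock: 2.1
eef_pos: [428.1, -135.1, 303.8]
eef_rot: [3.141, 0.0, 1.349]
wrist_force: [0.2, -0.7, 0.2]
finger_gap: 17.6
```

```bash
cat > st.py <<'E'
from h import *
from cell import manip
p=[544.83,-24.76,1.3476]
s=manip.read_state();d=s["eef_pos"]-[p[0],p[1],0];c,n=np.cos(p[2]),np.sin(p[2])
f=s["wrist_force"];y=s["eef_rot"][2];cy,sy=np.cos(y),np.sin(y)
print("t",round(s["clock"],2),"X,Y,z",np.round([c*d[0]+n*d[1],-n*d[0]+c*d[1],d[2]],1),"yaw",round(y,4),"F(X,Y,z)",np.round([c*f[0]+n*f[1],-n*f[0]+c*f[1],f[2]],2),"gap",round(s["finger_gap"],1))
E
python3 st.py
```

```text
t 2.1 X,Y,z [-133.4   89.4  303.8] yaw 1.3487 F(X,Y,z) [-0.65 -0.4   0.21] gap 17.6
```

>>> send_rows(series=[[[0, 44, 12, 0, 0], [0, 88, 25, 0, 0], [0, 132, 38, 0, 0], [0, 176, 51, 0, 0], [0, 220, 64, 0, 0], [0, 264, 77, 0, 0], [0, 310, 89, 0, 0], [0, 310, 89, 30, 0], [0, 310, 89, 60, 0], [0, 310, 89, 86, 0]]])

```text
clock: 3.1
eef_pos: [582.4, 146.2, 215.7]
eef_rot: [-3.141, 0.0, 1.349]
wrist_force: [0.3, 0.2, 0.3]
finger_gap: 0.5
```

```bash
python3 st.py; python3 - <<'E'
from cell import manip
import cv2
p=manip.camera("scene"); cv2.imwrite("pics/s1.png",cv2.resize(p["img"][60:320,180:420,::-1],None,fx=2.3,fy=2.3))
E
```

```text
t 3.1 X,Y,z [175.    1.2 215.7] yaw 1.3492 F(X,Y,z) [ 0.28 -0.21  0.29] gap 0.5
```

View pics/s1.png

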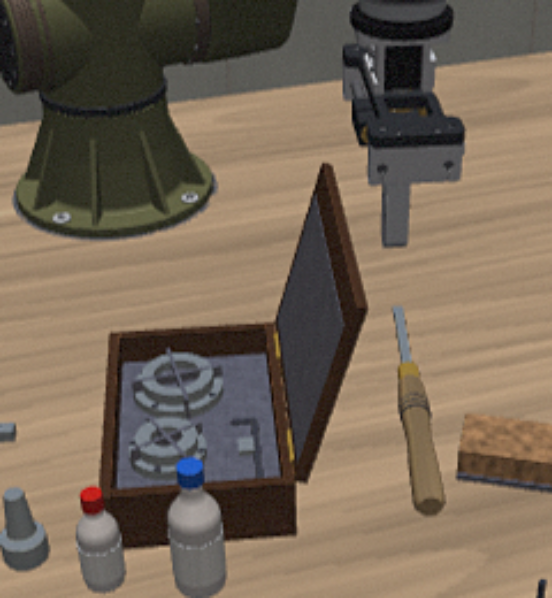

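The finger tip is behind the lid at about (397,245) in the crop, and the lid is still at its stop. Next I push gently.

>>> send_rows(series=[[[0, -15, 0, 0, 0], [0, -24, 0, 0, 0], [0, -29, 0, 0, 0], [0, -34, 0, 0, 0], [0, -39, 0, 0, 0], [0, -44, 0, 0, 0], [0, -49, 0, 0, 0], [0, -54, 0, 0, 0], [0, -59, 0, 0, 0], [0, -64, 0, 0, 0]]])

```text
clock: 4.15
eef_pos: [568.5, 83.0, 217.4]
eef_rot: [-3.142, 0.0, 1.349]
wrist_force: [0.1, 0.9, 0.5]
finger_gap: 0.5
```

```bash
cat > ang.py <<'E'
# lid angle from scene silhouette rect / mask: fit a to mask by IoU
from h import *
from cell import manip
import cv2
P=[544.83,-24.76,1.3476]
def ang(n="scene",save=None):
    q=manip.camera(n); pr=cam(q["pose"],q["vfov"],q["cx"],q["cy"])
    if save: cv2.imwrite(save,cv2.resize(q["img"][60:320,180:420,::-1],None,fx=2.3,fy=2.3))
    m=manip.silhouettes("lid",q)
    if not m: return None
    k=np.array(m[0]["pixels"]); best=[]
    for a in np.arange(0,1.9,.01):
        pts=np.vstack([[lidpt(y,a,o),[80+o*np.sin(a),y,60+o*np.cos(a)]] for y in(-120,120) for o in(0,10)])
        h=cv2.convexHull(pr(c2w(pts,P)).astype(np.float32)).astype(np.int32)
        z=np.zeros((480,640),np.uint8); cv2.fillConvexPoly(z,h,1); z=z>0
        best.append(((z&k).sum()/(z|k).sum(),round(a,2)))
    return max(best),round(m[0]["conf"],2)
if __name__=="__main__":
    import sys
    print("angle",ang(save=sys.argv[1] if len(sys.argv)>1 else None))
E
python3 st.py; python3 ang.py; python3 st.py
```

```text
t 4.15 X,Y,z [110.3   0.8 217.4] yaw 1.3486 F(X,Y,z) [0.92 0.09 0.51] gap 0.5
angle ((np.float64(0.8758269720101781), np.float64(1.65)), 0.61)
t 4.25 X,Y,z [110.1   0.8 217.4] yaw 1.348 F(X,Y,z) [ 0.71  0.11 -0.06] gap 0.4
```

>>> send_rows(series=[[[0, -5, 0, 0, 0], [0, -10, 0, 0, 0], [0, -15, 0, 0, 0], [0, -20, 0, 0, 0], [0, -25, 0, 0, 0], [0, -29, 0, 0, 0], [0, -32, 0, 0, 0]]])

```text
clock: 4.95
eef_pos: [561.4, 51.8, 217.4]
eef_rot: [-3.142, 0.0, 1.348]
wrist_force: [0.4, -0.7, -0.7]
finger_gap: 0.4
```

```bash
python3 st.py; python3 ang.py; python3 ang.py
```

```text
t 4.95 X,Y,z [ 78.3   0.8 217.4] yaw 1.3484 F(X,Y,z) [-0.57 -0.57 -0.71] gap 0.4
angle ((np.float64(0.7896), np.float64(1.44)), 0.72)
angle ((np.float64(0.8319027181688126), np.float64(1.42)), 0.61)
```

>>> send_rows(series=[[[0, 2, 0, -38, 0], [0, -42, 0, -42, 0], [0, -90, 0, -38, 0], [0, -110, 0, 0, 0], [0, -110, 0, 35, 0]]])

```text
clock: 5.65
eef_pos: [536.9, -57.4, 182.0]
eef_rot: [3.14, 0.0, 1.346]
wrist_force: [1.6, -0.0, -0.2]
finger_gap: 0.4
```

```bash
python3 st.py; python3 ang.py pics/s2.png;python3 st.py
```

```text
t 5.65 X,Y,z [-33.6   0.5 182. ] yaw 1.3459 F(X,Y,z) [ 0.32 -1.57 -0.18] gap 0.4
angle ((np.float64(0.9037800687285223), np.float64(1.3)), 0.66)
t 5.75 X,Y,z [-31.8   2.4 178.6] yaw 1.3476 F(X,Y,z) [ 0.61 -0.22 -0.43] gap 0.1
```

View pics/s2.png

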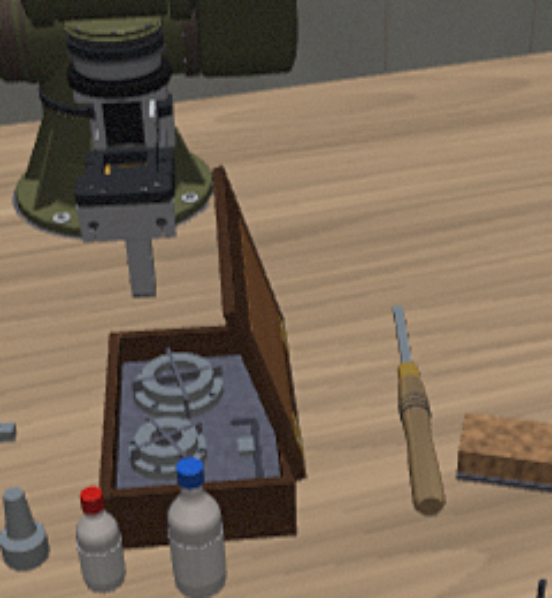

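The lid is at about 1.3 rad and falling freely. Its edge is at (222,170) in the crop and the finger tip at (143,293) is in front of it. I move the finger a little closer to catch early.

>>> send_rows(series=[[[0, 8, 0, 5, 0], [0, 16, 0, 10, 0], [0, 16, 0, 10, 0]]])

```text
clock: 6.05
eef_pos: [541.4, -38.0, 173.1]
eef_rot: [3.141, -0.0, 1.35]
wrist_force: [-1.0, -0.3, -0.1]
finger_gap: 0.4
```

```bash
python3 st.py; python3 ang.py ;python3 st.py
```

```text
t 6.05 X,Y,z [-13.7   0.4 173.1] yaw 1.3504 F(X,Y,z) [-0.52  0.86 -0.11] gap 0.4
angle ((np.float64(0.8795968400980659), np.float64(1.08)), 0.87)
t 6.15 X,Y,z [-14.6   0.4 173.2] yaw 1.3499 F(X,Y,z) [-1.21  0.81  0.63] gap 0.5
```

>>> send_rows(series=[[[0, 0, 0, 0, 0], [0, 0, 0, 0, 0], [0, 0, 0, 0, 0]]])

```text
clock: 6.45
eef_pos: [540.9, -39.7, 172.7]
eef_rot: [3.141, 0.0, 1.348]
wrist_force: [0.5, -1.4, 1.1]
finger_gap: 0.3
```

```bash
python3 st.py; python3 ang.py ;python3 st.py
```

```text
t 6.45 X,Y,z [-15.5   0.5 172.7] yaw 1.3483 F(X,Y,z) [-1.26 -0.83  1.14] gap 0.3
angle ((np.float64(0.86573694284933), np.float64(1.07)), 0.83)
t 6.55 X,Y,z [-15.5   0.6 172.6] yaw 1.3483 F(X,Y,z) [-0.29 -0.08  1.49] gap 0.7
```

```bash
python3 - <<'E'
import numpy as np
a0=1.047
a=np.linspace(1.047,.6,21)[1:]
for i,x in enumerate(a): print(round(x,3),round(-175*(np.cos(x)-np.cos(a0)),1),round(175*(np.sin(a0)-np.sin(x))-25*(i+1)/20,1))
E
```

```text
1.025 -3.4 0.7
1.002 -6.7 1.6
0.98 -10.0 2.5
0.958 -13.2 3.4
0.935 -16.4 4.5
0.913 -19.5 5.6
0.891 -22.5 6.7
0.868 -25.6 8.0
0.846 -28.5 9.3
0.823 -31.4 10.7
0.801 -34.2 12.1
0.779 -37.0 13.6
0.756 -39.7 15.2
0.734 -42.4 16.8
0.712 -45.0 18.5
0.689 -47.5 20.2
0.667 -50.0 22.0
0.645 -52.3 23.9
0.622 -54.7 25.8
0.6 -56.9 27.7
```

>>> send_rows(series=[[[0, -3.4, 0, 0.7, 0], [0, -6.7, 0, 1.6, 0], [0, -10, 0, 2.5, 0], [0, -13.2, 0, 3.4, 0], [0, -16.4, 0, 4.5, 0], [0, -19.5, 0, 5.6, 0], [0, -22.5, 0, 6.7, 0], [0, -25.6, 0, 8, 0], [0, -28.5, 0, 9.3, 0], [0, -31.4, 0, 10.7, 0]]])

```text
clock: 7.55
eef_pos: [533.8, -70.4, 161.6]
eef_rot: [-3.142, 0.0, 1.349]
wrist_force: [-0.1, -0.1, 0.0]
finger_gap: 0.6
```

```bash
python3 st.py; python3 ang.py ;python3 st.py
```

```text
t 7.55 X,Y,z [-46.9   0.6 161.6] yaw 1.3485 F(X,Y,z) [-0.08  0.13  0.04] gap 0.6
angle ((np.float64(0.907000407000407), np.float64(0.86)), 0.96)
t 7.65 X,Y,z [-47.1   0.7 161.5] yaw 1.3483 F(X,Y,z) [-0.44 -0.4  -0.05] gap 0.4
```

>>> send_rows(series=[[[0, -2.8, 0, 1.4, 0], [0, -5.6, 0, 2.9, 0], [0, -8.3, 0, 4.5, 0], [0, -11, 0, 6.1, 0], [0, -13.6, 0, 7.8, 0], [0, -16.1, 0, 9.5, 0], [0, -18.6, 0, 11.3, 0], [0, -20.9, 0, 13.2, 0], [0, -23.3, 0, 15.1, 0], [0, -25.5, 0, 17, 0]]])

```text
clock: 8.65
eef_pos: [528.2, -95.2, 144.6]
eef_rot: [-3.142, 0.0, 1.349]
wrist_force: [-1.2, -0.8, -1.0]
finger_gap: 0.4
```

```bash
python3 st.py; python3 ang.py ;python3 st.py;  python3 - <<'E'
import numpy as np
a0=.6
a=np.linspace(.6,.25,21)[1:]
for i,x in enumerate(a): print(round(x,3),round(-175*(np.cos(x)-np.cos(a0)),1),round(175*(np.sin(a0)-np.sin(x)),1))
E
```

```text
t 8.65 X,Y,z [-72.4   0.6 144.6] yaw 1.3486 F(X,Y,z) [-1.03  0.96 -0.99] gap 0.4
angle ((np.float64(0.9339139344262295), np.float64(0.63)), 0.59)
t 8.75 X,Y,z [-72.5   0.7 144.5] yaw 1.3483 F(X,Y,z) [-0.84  0.1   0.71] gap 0.4
0.582 -1.7 2.5
0.565 -3.4 5.1
0.548 -5.0 7.7
0.53 -6.6 10.3
0.512 -8.1 13.0
0.495 -9.6 15.7
0.478 -11.0 18.4
0.46 -12.4 21.1
0.442 -13.7 23.9
0.425 -15.0 26.7
0.408 -16.2 29.5
0.39 -17.4 32.3
0.372 -18.6 35.1
0.355 -19.7 38.0
0.338 -20.7 40.9
0.32 -21.7 43.8
0.302 -22.6 46.7
0.285 -23.5 49.6
0.268 -24.3 52.6
0.25 -25.1 55.5
```

>>> send_rows(series=[[[0, -1.7, 0, 2.5, 0], [0, -3.4, 0, 5.1, 0], [0, -5, 0, 7.7, 0], [0, -6.6, 0, 10.3, 0], [0, -8.1, 0, 13, 0], [0, -9.6, 0, 15.7, 0], [0, -11, 0, 18.4, 0], [0, -12.4, 0, 21.1, 0], [0, -13.7, 0, 23.9, 0], [0, -15, 0, 26.7, 0]]])

```text
clock: 9.75
eef_pos: [524.9, -110.2, 118.0]
eef_rot: [3.141, 0.001, 1.348]
wrist_force: [-2.5, -6.8, 1.8]
finger_gap: 0.7
```

```bash
python3 st.py; python3 ang.py ;python3 st.py; python3 ang.py ;python3 st.py
```

```text
t 9.75 X,Y,z [-87.7   0.5 118. ] yaw 1.3484 F(X,Y,z) [-7.2   0.94  1.76] gap 0.7
angle ((np.float64(0.9137850101705524), np.float64(0.45)), 0.9)
t 9.85 X,Y,z [-87.9   0.5 117.8] yaw 1.3483 F(X,Y,z) [-6.8  -0.61  2.62] gap 0.2
angle ((np.float64(0.9338212394892557), np.float64(0.42)), 0.83)
t 9.95 X,Y,z [-87.7   0.5 118. ] yaw 1.3484 F(X,Y,z) [-6.77 -0.2   1.77] gap 0.5
```

>>> send_rows(series=[[[0, -1.7, 0, 2.5, 0], [0, -3.1, 0, 5.1, 0], [0, -4.3, 0, 7.7, 0]]])

```text
clock: 10.25
eef_pos: [524.0, -113.9, 110.0]
eef_rot: [3.142, -0.0, 1.348]
wrist_force: [0.0, -2.8, -2.1]
finger_gap: 0.3
```

```bash
python3 st.py; python3 ang.py ;python3 st.py
```

```text
t 10.25 X,Y,z [-91.5   0.6 110. ] yaw 1.3485 F(X,Y,z) [-2.69 -0.63 -2.1 ] gap 0.3
angle None
t 10.35 X,Y,z [-91.6   0.6 109.9] yaw 1.3484 F(X,Y,z) [-2.08 -1.44 -0.72] gap 0.6
```

>>> send_rows(series=[[[0, -0.9, 0, 2.5, 0], [0, -1.75, 0, 5, 0], [0, -2.6, 0, 7.5, 0], [0, -3.45, 0, 10, 0]]])

```text
clock: 10.75
eef_pos: [523.2, -117.4, 100.2]
eef_rot: [3.141, 0.0, 1.349]
wrist_force: [-0.5, -4.1, 0.0]
finger_gap: 0.5
```

```bash
python3 st.py; python3 ang.py ;python3 st.py
```

```text
t 10.75 X,Y,z [-95.1   0.5 100.2] yaw 1.3485 F(X,Y,z) [-4.16 -0.38  0.03] gap 0.5
angle ((np.float64(0.9426799758015729), np.float64(0.3)), 0.72)
t 10.85 X,Y,z [-95.2   0.6 100. ] yaw 1.3485 F(X,Y,z) [-5.33 -1.24  0.91] gap 0.3
```

>>> send_rows(series=[[[0, -0.8, 0, 2.5, 0], [0, -1.6, 0, 5, 0], [0, -2.3, 0, 7.5, 0], [0, -3, 0, 10, 0], [0, -3.6, 0, 12.5, 0]]])

```text
clock: 11.35
eef_pos: [522.4, -121.1, 87.6]
eef_rot: [3.141, 0.0, 1.348]
wrist_force: [-1.3, -6.4, 0.3]
finger_gap: 0.2
```

```bash
python3 st.py; python3 ang.py ;python3 st.py
```

```text
t 11.35 X,Y,z [-98.9   0.6  87.6] yaw 1.3484 F(X,Y,z) [-6.51 -0.17  0.28] gap 0.2
angle ((np.float64(0.9306678646301287), np.float64(0.25)), 0.85)
t 11.45 X,Y,z [-99.    0.6  87.4] yaw 1.3484 F(X,Y,z) [-5.84 -0.82  1.19] gap 0.2
```

>>> send_rows(series=[[[0, -0.7, 0, 2.5, 0], [0, -1.3, 0, 5, 0], [0, -1.8, 0, 7.5, 0], [0, -2.3, 0, 10, 0], [0, -2.7, 0, 12.5, 0]]])

```text
clock: 11.95
eef_pos: [521.8, -123.9, 75.1]
eef_rot: [3.141, 0.001, 1.349]
wrist_force: [-0.1, -7.9, -0.2]
finger_gap: 0.6
```

```bash
python3 st.py; python3 ang.py ;python3 st.py
```

```text
t 11.95 X,Y,z [-101.7    0.5   75.1] yaw 1.3485 F(X,Y,z) [-7.75 -1.64 -0.18] gap 0.6
angle ((np.float64(0.9395612595135054), np.float64(0.18)), 0.56)
t 12.05 X,Y,z [-101.8    0.5   74.9] yaw 1.3484 F(X,Y,z) [-7.91 -0.56 -0.49] gap 0.7
```

>>> send_rows(series=[[[0, -0.6, 0, 2, 0], [0, -1, 0, 4, 0], [0, -1.4, 0, 6, 0], [0, -1.7, 0, 8, 0]]])

```text
clock: 12.45
eef_pos: [521.5, -125.2, 67.1]
eef_rot: [3.141, 0.0, 1.348]
wrist_force: [0.3, -5.6, -1.5]
finger_gap: 0.3
```

```bash
python3 st.py; python3 ang.py pics/s3.png;python3 st.py
```

```text
t 12.45 X,Y,z [-103.1    0.5   67.1] yaw 1.3484 F(X,Y,z) [-5.38 -1.52 -1.45] gap 0.3
angle ((np.float64(0.926605504587156), np.float64(0.12)), 0.96)
t 12.55 X,Y,z [-103.2    0.5   66.9] yaw 1.3484 F(X,Y,z) [-4.31 -2.31 -1.51] gap 0.6
```

View pics/s3.png

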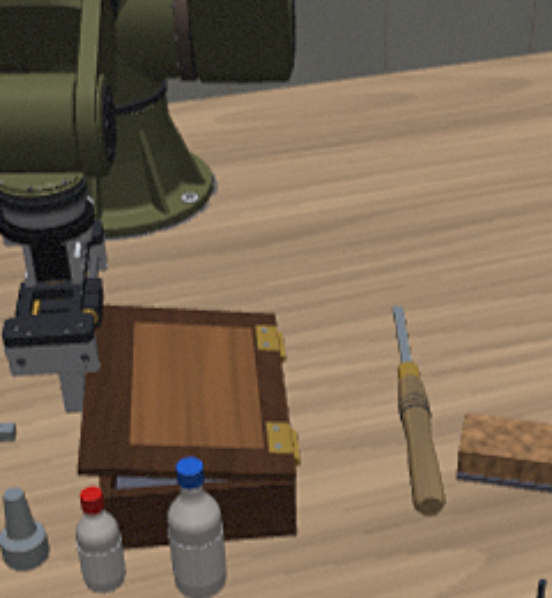

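The lid's front edge is nearly down, with a wedge-shaped gap visible at (150,480). The finger at (72,400) carries it: N≈5 N, about 1.5 N of weight.

>>> send_rows(series=[[[0, -0.2, 0, 2, 0], [0, -0.4, 0, 4, 0], [0, -0.6, 0, 6, 0], [0, -0.7, 0, 8, 0], [0, -0.8, 0, 10, 0]]])

```text
clock: 13.05
eef_pos: [521.3, -126.3, 57.1]
eef_rot: [3.141, 0.001, 1.348]
wrist_force: [-0.2, -7.9, 0.2]
finger_gap: 0.6
```

```bash
python3 st.py; python3 ang.py;python3 st.py
```

```text
t 13.05 X,Y,z [-104.2    0.5   57.1] yaw 1.3485 F(X,Y,z) [-7.78 -1.61  0.22] gap 0.6
angle ((np.float64(0.9090373859287607), np.float64(0.08)), 0.57)
t 13.15 X,Y,z [-104.2    0.5   56.9] yaw 1.3484 F(X,Y,z) [-7.59 -1.52 -0.11] gap -0.0
```

>>> send_rows(series=[[[0, -0.2, 0, 1.5, 0], [0, -0.35, 0, 3, 0], [0, -0.45, 0, 4.5, 0], [0, -0.5, 0, 6, 0], [0, -0.55, 0, 7.5, 0]]])

```text
clock: 13.65
eef_pos: [521.2, -126.8, 49.6]
eef_rot: [3.141, 0.001, 1.349]
wrist_force: [-0.4, -7.9, -1.0]
finger_gap: 0.6
```

```bash
python3 st.py; python3 ang.py;python3 st.py
```

```text
t 13.65 X,Y,z [-104.7    0.5   49.6] yaw 1.3485 F(X,Y,z) [-7.8  -1.32 -0.98] gap 0.6
angle ((np.float64(0.9263080324244657), np.float64(0.03)), 0.74)
t 13.75 X,Y,z [-104.7    0.5   49.5] yaw 1.3484 F(X,Y,z) [-7.25 -2.56 -0.59] gap 0.2
```

>>> send_rows(series=[[[0, -0.05, 0, 1, 0], [0, -0.1, 0, 2, 0], [0, -0.1, 0, 3, 0]]])

```text
clock: 14.05
eef_pos: [521.1, -126.9, 46.6]
eef_rot: [3.141, 0.001, 1.348]
wrist_force: [0.4, -7.9, -1.2]
finger_gap: 0.8
```

```bash
python3 st.py; python3 ang.py;python3 st.py
```

```text
t 14.05 X,Y,z [-104.9    0.5   46.6] yaw 1.3484 F(X,Y,z) [-7.63 -2.11 -1.22] gap 0.8
angle ((np.float64(0.9209363957597173), np.float64(0.0)), 0.85)
t 14.15 X,Y,z [-104.8    0.5   46.5] yaw 1.3485 F(X,Y,z) [-6.79 -2.7  -1.6 ] gap 0.2
```

Fz is still −1.4 N, so the lid's weight is still on the finger. I keep going down.

>>> send_rows(series=[[[0, 0, 0, 0.7, 0], [0, 0, 0, 1.4, 0], [0, 0, 0, 2.1, 0]]])

```text
clock: 14.45
eef_pos: [521.1, -126.9, 44.5]
eef_rot: [3.141, 0.001, 1.348]
wrist_force: [-0.3, -8.5, 0.1]
finger_gap: 0.5
```

```bash
python3 st.py; python3 st.py; python3 ang.py;python3 st.py
```

```text
t 14.45 X,Y,z [-104.9    0.5   44.5] yaw 1.3485 F(X,Y,z) [-8.34 -1.55  0.1 ] gap 0.5
t 14.45 X,Y,z [-104.9    0.5   44.5] yaw 1.3485 F(X,Y,z) [-8.34 -1.55  0.1 ] gap 0.5
angle ((np.float64(0.0), np.float64(1.89)), 0.65)
t 14.55 X,Y,z [-104.9    0.5   44.5] yaw 1.3484 F(X,Y,z) [-7.16 -0.61 -2.47] gap 0.6
```

>>> send_rows(series=[[[0, 0, 0, 0.7, 0], [0, 0, 0, 1.4, 0], [0, 0, 0, 2.1, 0]]])

```text
clock: 14.85
eef_pos: [521.3, -127.0, 42.8]
eef_rot: [3.141, 0.001, 1.348]
wrist_force: [-2.2, -8.0, 6.1]
finger_gap: 0.4
```

```bash
python3 st.py; python3 - <<'E'
from ang import *
F=[]
for i in range(4):
    q=manip.camera("scene"); F.append(manip.read_state()["wrist_force"])
print(np.mean(F,0))
cv2.imwrite("pics/s4.png",cv2.resize(q["img"][180:310,200:330,::-1],None,fx=4.5,fy=4.5,interpolation=3))
E
```

```text
t 14.85 X,Y,z [-104.9    0.3   42.8] yaw 1.3484 F(X,Y,z) [-8.3   0.42  6.15] gap 0.4
[-1.74205371 -8.06322492  3.34667029]
```

View pics/s4.png

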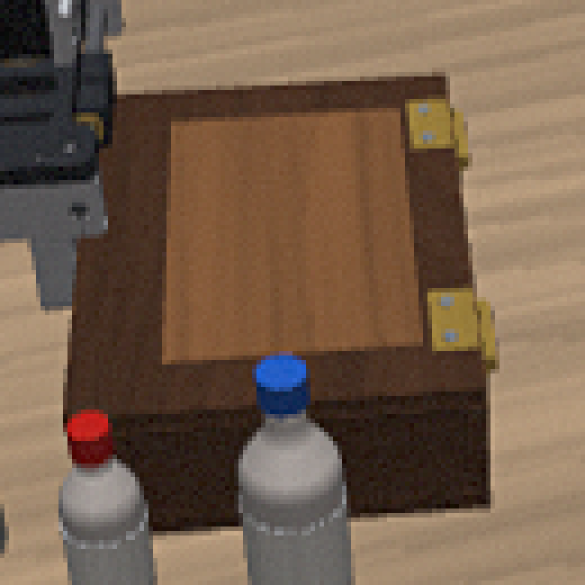

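The picture shows the lid flush, with no gap along (300,405). Fz has turned to about +5 N, so the lid bears on the rim and is shut. I now retreat.

>>> send_rows(series=[[[0, -1, 0, 0, 0], [0, -3, 0, 0, 0], [0, -8, 0, 0, 0], [0, -16, 0, 0, 0], [0, -28, 0, 0, 0], [0, -30, 0, -30, 0], [0, -32, 0, -70, 0], [0, -34, 0, -110, 0], [0, -34, 0, -150, 0], [0, -34, 0, -150, 0]]])

```text
clock: 16.05
eef_pos: [515.2, -161.1, 198.0]
eef_rot: [3.133, 0.001, 1.348]
wrist_force: [1.1, 0.8, -0.9]
finger_gap: 0.5
```

```bash
python3 st.py; python3 - <<'E'
from ang import *
q=manip.camera("scene");t=manip.camera("top")
for n in ["glue_tall","glue_small","bowl","live_centre","chuck_key","gouge","sanding_block"]:
    print(n,[[np.round(r["rect"]).tolist() for r in manip.find_in(n,c)[:1]] for c in (q,t)])
cv2.imwrite("pics/s5.png",q["img"][100:340,80:440,::-1].repeat(2,0).repeat(2,1))
E
```

```text
t 16.05 X,Y,z [-139.5   -1.3  198. ] yaw 1.348 F(X,Y,z) [ 1.   -0.9  -0.86] gap 0.5
glue_tall [[[251.0, 262.0, 31.0, 60.0]], []]
glue_small [[[214.0, 273.0, 21.0, 44.0]], [[406.0, 218.0, 14.0, 18.0]]]
bowl [[[111.0, 264.0, 54.0, 46.0]], []]
live_centre [[[180.0, 273.0, 23.0, 34.0]], [[425.0, 242.0, 20.0, 17.0]]]
chuck_key [[[142.0, 238.0, 46.0, 26.0]], [[432.0, 319.0, 5.0, 8.0]]]
gouge [[[352.0, 190.0, 21.0, 94.0]], [[241.0, 217.0, 53.0, 138.0]]]
sanding_block [[[378.0, 240.0, 51.0, 37.0]], [[218.0, 211.0, 52.0, 45.0]]]
```

View pics/s5.png

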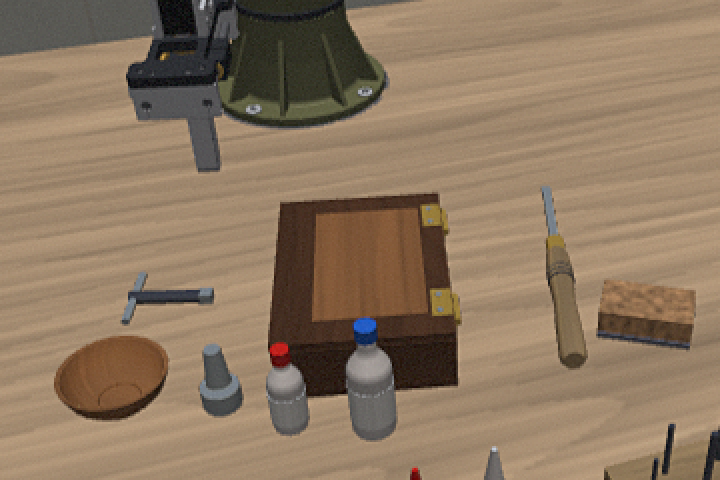

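The lid is shut at (360,265), the finger is clear at (207,165), and everything else is where it was. Handing in.

```bash
python3 -c "
from cell import manip
print(manip.sign_off())"
```

```text
the job is handed in; nothing more can be done
None
```

The lid is shut and the job is handed in. The robot's clock read about 16 s when the arm was clear.

- **Tipping and catching:** I pushed the lid forward from behind with the closed fingertips (about 1 N) to roughly 1.42 rad, and it then fell on its own. I moved the finger over to the front and caught the lid's edge on it at about 1.05 rad, well before half-way.
- **Lowering:** The lid's front edge rested on the finger all the way down, without being gripped. The sideways push was about 0–8 N. The finger still carried about 1.5 N of the lid's weight over the last millimetres, until the lid met the rim. The vertical force then reversed to about +3 to +6 N, and I backed the finger off slowly.
- **Last checks:** The final picture shows the lid flush with the rim and the finger clear, with only sensor noise (about 1 N) on the wrist. In the scene view, all seven bystanders are at their starting positions to within a few pixels.
- **Checks that failed or disagreed:**
  - The image-based lid angle read about 0.02–0.04 rad off the geometry.
  - It gave no usable value in two frames.
  - In the last top view, the tall bottle and bowl were not detected and the chuck key only in part, probably because the arm was in the way.

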